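Turn the stamp carousel to bring the date stamp round to the ink pad

TASK

The next visitor's slip needs a date: with one fingertip pushing on its arms or hanging stamps, gently turn the stamp carousel until the date stamp (the one with the straight crossbar handle and the wide steel frame) points straight at the ink pad, and leave it at rest there. Push only: do not pinch, lift or carry anything. The carousel's foot stays where it stands, and the ink pad, the loose stamp and everything else on the desk are left alone.

Things in the scene. Friction and masses are not known exactly. Their poses are not given: they have to be found in the camera images.
- carousel: Foot and post of a rotary rubber-stamp rack, loose on the desk, about 1.3 kg: round dark steel foot, 130 mm diameter, a thin upright post, a small black knob on top of it (23 mm diameter, top 182 mm above the desk). These do not turn; the wheel on the post does. Origin: centre of the foot's underside, on the wheel's axis; z up.
- hub (a point): Centre of the wheel's hub (34 mm diameter), on its axis, 140 mm above the desk, at the mid-height of six flat level steel arms 60 degrees apart. Arms: 5 mm thick, 12 mm wide, each ending in a two-tined fork (26 mm wide) centred 90 mm from the axis, tips at 103 mm. The point turns with the wheel; its x axis points along the date stamp's arm.
- date_stamp (a point): Middle of the fork that holds the date stamp: 90 mm from the axis, 140 mm above the desk. The date stamp has a straight wooden crossbar handle, square to its arm (44 mm long, 17 mm thick, 152 to 172 mm above the desk), and below the fork a steel frame with number bands, 64 mm wide, down to 74 mm above the desk.
- empty_fork (a point): Middle of the one empty fork, at the same radius and height, 240 degrees anticlockwise (from above) of the date stamp. The other four forks, at 60, 120, 180 and 300 degrees, hold wooden stamps with round knobs: 27 mm diameter, tops 167 mm above the desk, 12 mm necks, blocks up to 50 mm wide hanging to 85 mm above the desk. All stamps sit firmly and turn with the wheel.
- wheel (a joint): Turn of the wheel on its post, rad, growing anticlockwise seen from above; no stops, no spring; a light drag (about 0.5 N at the forks) keeps it where it is left. At 0 the date stamp is on the far side of the post from the ink pad, as placed at the start.
- ink_pad: Open ink pad, loose on the desk: black tray 62 x 96 mm, 16 mm high, with grey felt; its empty lid, same size, 10 mm high, is folded out flat on the side away from the carousel. Origin: centre of the underside of the tray with the felt. x axis points at the carousel's axis (within 2 degrees), 150 to 170 mm away; y along its long side; z up.
- loose_stamp: A wooden knob-handled stamp standing on the desk near the ink pad, 82 mm high, block 20 x 50 mm, origin at its underside. To be left alone.
- slips: Pad of paper visitor slips lying near the ink pad, 105 x 148 x 10 mm, origin at its underside. To be left alone.
- tumbler: Glass tumbler, 72 mm diameter, 90 mm high, origin at its underside. To be left alone.
- phone: Black phone lying flat, 73 x 150 x 8 mm, origin at its underside. To be left alone.
- drink_can: Drink can, 66 mm diameter, 122 mm high, origin at its underside. To be left alone.
- tonic: Small brown bottle, 44 mm diameter, 135 mm high, origin at its underside. To be left alone.
- radio: Walkie-talkie standing in its charger, 85 x 75 mm, 225 mm high to the aerial's tip, origin at its underside. To be left alone.
- remote: White remote control lying flat, 60 x 165 x 22 mm, origin at its underside. To be left alone.
Things that resemble listed ones, but are neither listed nor needed, are in the scene too. What is shaped like the ink_pad but yellow is not meant.

How it is judged:
By the outcome, as a careful person would: the job done as asked, in the order asked, and still so for the second after the job is handed in, with the robot touching nothing.
It also fails if it takes over 45 s, if anything falls off the work surface, if the arm or the gripper's body presses on something with over 40 N, if the wrist force passes 120 N, or if a joint passes its speed limit or range.

ROBOT

A 6-joint arm with a two-finger parallel gripper is mounted at the origin on the work surface. World frame = base frame: x ahead of the robot, y to its left, z up, the work surface at z = 0. Lengths are in m, angles in rad, forces in N, time in s.
With the tool pointing down it reaches from about 0.3 to 0.875 m from the base axis. Payload 6.4 kg.
Tool frame: the origin (TCP) lies between the finger pads; the fingertips stand 22 mm ahead of it and the grasp point (between the pads) lies 3 mm ahead of it; z points along the fingers, y is the line along which they close (so a half turn about z gives the same grasp; the last joint's range is limited). The gripper opens to 88 mm and grips with 3 to 60 N. Pads are 18 mm wide; open, the fingers measure 123 mm over their backs; the gripper's body (75 mm by 187 mm) begins 45 mm behind the grasp point.
Start: joints at [1.033, 0.181, 1.607, -0, 1.354, -0.206], TCP at [0.187, 0.544, 0.237] pointing down, gripper open.
Joint ranges: [-2.99, 2.99], [-0.89, 2.07], [0.3, 2.58], [-1.14, 4.28], [0, 2.63], [-3.12, 3.12]. Speed limits (rad/s): [2.57, 2.57, 3.01, 3.14, 3.14, 3.14].

INTERFACE

Orientations are given as a unit quaternion [w, x, y, z].
In Python, from cell import sensors, camera, hand_in, boxes_of, cut_out, mark_of gives the robot as it stands.
- The arm moves only by the tool drive_tool, never from a script. Its argument "moves" is a list of rows, each a list of 7 numbers: the turn, a rotation vector about the world's x, y, z in units of 360 degrees (1.0 is 360 degrees), then the shift along the world's x, y, z in units of 0.12 m (1.0 is 0.12 m), then the closure, from -1 (fully open) to 1 (shut). In form: [[rx, ry, rz, x, y, z, fingers], ...]. A call has 1 to 20 rows; each row shifts and turns the commanded pose from where the row before left it; what a row does not reach is not made up. A row lasts 1/8 s, in which the tool goes at most 62.5 mm and 10.7 degrees, less where a joint would pass 70% of its speed; a pose out of reach is approached as far as the arm can. A call with a number of a shift or a turn outside -1 to 1 is refused whole. A call with a gripper value outside its range is refused whole. The fingers move at their own pace and stop on an object; the grip force is fixed at half the most. Time passes only in rows, so rows that do not move let the fingers close. It gives the time, the measured TCP pose, the force, the opening and the grip force at its end, in the units of the state.
- sensors.read_state(): the state, without advancing time (a new reading comes with each control period).
- camera(name): name is "side" or "top" or "wrist"; returns a dict with "color" (384x512x3 uint8, red, green, blue), "camera_matrix" (3x3 intrinsics, pixels), "rvec" (rotation vector, rad) and "tvec" (3), from world to camera coordinates, as OpenCV has them. Camera axes: x right, y down, z forward; pixel columns grow to the right and rows downward; lengths in m; the calibration is good to about 2 mm. A picture is of the moment at which its call begins. There is no depth.
- hand_in(): hands the job in; it is judged then, once.
Trained networks look in a picture, given as the dict that the camera call returned (one of the last four; its "shot" number tells which), for a name from the list of things; names that differ only in an ending like _2 or _b are one class to them, and where a whole thing is asked for, a point or a joint stands for the part that bears it (a point fixed in the world has none). Each returns a list of dicts, best first, with "conf" (0 to 1); they miss things now and then, are a little off and sometimes report something else, mostly with a low value. They report only what shows in the picture. A call takes as long as a camera call. They do not tell look-alikes from the thing itself.
- boxes_of(thing, picture): "rect" ([left, top, right, bottom] as shares, 0 to 1, of the picture: columns of its width, rows of its height, round what is visible of it).
- cut_out(thing, picture): "pixels" (384x512 bool, what is visible of it) and "rect" ([left, top, right, bottom] as shares, 0 to 1, of the picture: columns of its width, rows of its height, round what is visible of it).
- mark_of(thing, picture): "position" ([column, row] as shares, 0 to 1, of the picture: columns of its width, rows of its height: a listed point, or the origin of a listed thing).
The state is a dict: "time_s": time; "q": joint angles; "dq": joint speeds; "joint_torque": joint torques, N m; "tool_pos": TCP position; "ee_rot": TCP orientation; "contact_force": force on the tool from outside, world axes, zero at the start; "torque": the same for the moment, N m; "opening": opening from 0.0 (shut) to 1.0 (fully open); "finger_force": force on a finger pad.
Only numpy, scipy, OpenCV 4.12 (cv2) and the standard library are available. Lean on these libraries where they do the work, as an engineer would, in place of code of your own. Each camera call takes 0.05 s, during which the arm holds its last target. There are 200 camera calls.

## Working session

There is one attempt and no reset: what is moved stays moved. The work goes in short steps, Python scripts to look and compute and a tool call to move; the robot and the scene stay as the last step left them, time stands still between calls to the robot, and variables do not carry over. Pictures are saved under pics/ and viewed, at most 10 in all, crops included, and the job is handed in when it is done.

Besides the shell and the picture viewer there is one more tool, called after ">>>" as name(argument=value, ...), one argument or row to a line, values as JSON. drive_tool: Moves the arm, as the interface text tells. Its arguments: {"type":"object","properties":{"moves":{"type":"array","items":{"type":"array","items":{"type":"number","minimum":-1,"maximum":1}}}},"required":["moves"]}

```bash
mkdir -p pics
cat > h.py <<'E'
import numpy as np, cv2
from cell import *
def shot(n,save=None):
    p=camera(n)
    if save: cv2.imwrite('pics/'+save,p["color"][:,:,::-1])
    return p
def ray(p,c,r,z):
    K=np.array(p["camera_matrix"]);R=cv2.Rodrigues(np.array(p["rvec"]))[0];t=np.array(p["tvec"]).ravel()
    d=R.T@np.linalg.inv(K)@[c*512,r*384,1];o=-R.T@t
    return o+d*(z-o[2])/d[2]
E
python3 - <<'E'
from h import *
Z=dict(carousel=0,hub=.14,date_stamp=.14,empty_fork=.14,ink_pad=0,loose_stamp=0,tumbler=0,drink_can=0,tonic=0,radio=0,remote=0,slips=0,phone=0)
ps=[shot(n,n+'1.png') for n in('top','side')]
for p in ps:
    for k,z in Z.items():
        for m in mark_of(k,p)[:3]:
            c,r=m["position"];print(k,round(m["conf"],2),round(c*512),round(r*384),ray(p,c,r,z).round(3))
    print()
a=np.hstack([cv2.imread('pics/top1.png'),cv2.imread('pics/side1.png')])
cv2.imwrite('pics/both.png',cv2.resize(a,(800,300)))
print(sensors.read_state())
E
```

```text
carousel 0.72 203 141 [0.782 0.142 0.   ]
carousel 0.7 240 195 [ 0.566 -0.002  0.   ]
carousel 0.59 246 137 [ 0.798 -0.027  0.   ]
hub 0.98 240 186 [ 0.583 -0.006  0.14 ]
hub 0.62 226 166 [0.653 0.043 0.14 ]
date_stamp 0.91 226 166 [0.653 0.043 0.14 ]
empty_fork 0.81 266 186 [ 0.582 -0.095  0.14 ]
empty_fork 0.33 226 166 [0.655 0.043 0.14 ]
ink_pad 0.84 317 248 [ 0.363 -0.294  0.   ]
ink_pad 0.63 257 227 [ 0.445 -0.066  0.   ]
loose_stamp 0.44 221 233 [0.421 0.067 0.   ]
tumbler 0.86 118 216 [0.488 0.458 0.   ]
drink_can 0.92 204 138 [0.791 0.14  0.   ]
tonic 0.46 245 137 [ 0.795 -0.023  0.   ]
tonic 0.43 392 219 [ 0.472 -0.59   0.   ]
radio 0.92 319 157 [ 0.718 -0.314  0.   ]
radio 0.52 120 212 [0.503 0.454 0.   ]
remote 0.71 394 221 [ 0.467 -0.595  0.   ]
remote 0.51 204 136 [0.799 0.138 0.   ]
slips 0.98 289 202 [ 0.539 -0.193  0.   ]
phone 0.67 134 164 [0.687 0.406 0.   ]

carousel 0.85 265 201 [ 0.58  -0.003  0.   ]
hub 0.62 267 170 [ 0.584 -0.008  0.14 ]
date_stamp 0.82 287 158 [0.648 0.047 0.14 ]
empty_fork 0.89 272 191 [ 0.596 -0.094  0.14 ]
ink_pad 0.87 186 286 [ 0.361 -0.3 
[... 537 characters left out ...]
.016  0.   ]

{'time_s': 1.4, 'q': array([ 1.03269543e+00,  1.80779591e-01,  1.60699266e+00, -1.65690920e-05,
        1.35380384e+00, -2.06320756e-01]), 'dq': array([ 0.00011396,  0.00081663,  0.00042228,  0.00066245, -0.00018986,
        0.0007523 ]), 'joint_torque': array([-9.85118531e-04, -4.33851314e+01, -3.42163897e+01,  6.99724210e-02,
        3.13572236e-02,  1.57244362e-06]), 'tool_pos': array([0.18730133, 0.54365685, 0.2373295 ]), 'ee_rot': array([1.05481800e-05, 1.65128489e-01, 9.86272063e-01, 4.77242921e-06]), 'contact_force': array([ 0.18924201,  0.73266606, -0.77920485]), 'torque': array([-0.0615677 ,  0.01079409, -0.03188511]), 'finger_force': 0.0, 'opening': 1.000105477375812}
```

View pics/top1.png

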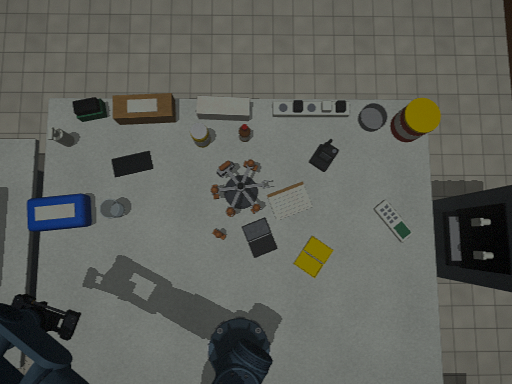

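View pics/side1.png

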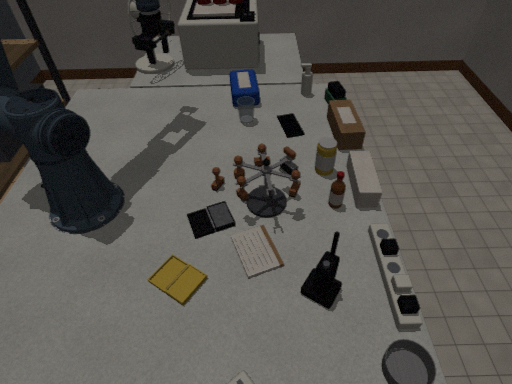

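The top picture shows the carousel at about (240,188) with the crossbar (date) handle at about (226,166) and the empty fork at (268,185). The black pad is at (257,229), with its lid at (263,244). The lookalikes are the yellow pad at (313,256), which is excluded, and the knob stamps at (215,190), (231,211), (256,208) and (250,165). I'll check my choice in one close crop.

Run:
```python
from h import *
a=cv2.imread('pics/top1.png')[150:262,190:290];b=cv2.imread('pics/side1.png')[140:245,180:305]
cv2.imwrite('pics/crop.png',np.hstack([cv2.resize(a,(400,448),interpolation=2),cv2.resize(b,(400,336),interpolation=2) if 0 else cv2.copyMakeBorder(cv2.resize(b,(400,336),interpolation=2),0,112,0,0,0)]))
for n in('top','side'):
    p=shot(n)
    for o in cut_out('ink_pad',p)[:3]:
        (c,r),s,an=cv2.minAreaRect(np.argwhere(o["pixels"])[:,::-1].astype(np.float32))
        print(n,o["conf"],c,r,ray(p,c/512,r/384,.012).round(3))
        bx=cv2.boxPoints(((c,r),s,an));print([ray(p,*(q/[512,384]),.012)[:2].round(3).tolist() for q in bx])
```

```text
top 0.87 312.1415100097656 256.25469970703125 [ 0.334 -0.274  0.012]
[[0.31, -0.193], [0.417, -0.27], [0.358, -0.356], [0.252, -0.279]]
top 0.69 258.9827575683594 237.20692443847656 [ 0.406 -0.075  0.012]
[[0.446, -0.006], [0.482, -0.097], [0.366, -0.143], [0.33, -0.053]]
top 0.53 111.5 208.0 [0.517 0.482 0.012]
[[0.551, 0.53], [0.551, 0.436], [0.483, 0.433], [0.483, 0.527]]
side 0.61 210.65000915527344 218.95001220703125 [ 0.41  -0.082  0.012]
[[0.331, -0.055], [0.455, -0.001], [0.486, -0.109], [0.369, -0.156]]
side 0.6 177.2213134765625 277.6622314453125 [ 0.337 -0.282  0.012]
[[0.254, -0.288], [0.294, -0.185], [0.42, -0.277], [0.374, -0.367]]
```

View pics/crop.png

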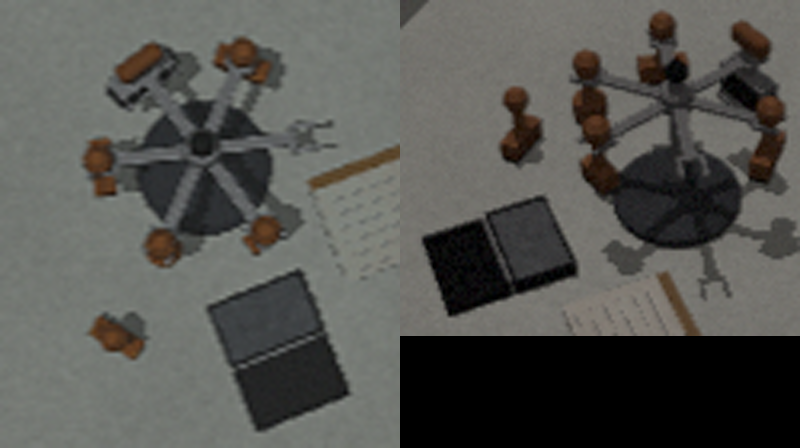

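The crop confirms it: the crossbar handle with the wide steel frame is at the upper left, and the black pad with grey felt is nearest the carousel. The date arm is at about 35° and should go to about 202.5°. That means turning the wheel about 168° anticlockwise, with a closed fingertip in the roomy gap beside the empty fork.

>>> drive_tool(
  moves=[
    [0, 0, -0.022, 0.236, -0.322, 0.033, 1],
    [0, 0, -0.022, 0.236, -0.322, 0.033, 1],
    [0, 0, -0.022, 0.236, -0.322, 0.033, 1],
    [0, 0, -0.022, 0.236, -0.322, 0.033, 1],
    [0, 0, -0.022, 0.236, -0.322, 0.033, 1],
    [0, 0, -0.022, 0.236, -0.322, 0.033, 1],
    [0, 0, -0.022, 0.236, -0.322, 0.033, 1],
    [0, 0, -0.022, 0.236, -0.322, 0.033, 1],
    [0, 0, -0.022, 0.236, -0.322, 0.033, 1],
    [0, 0, -0.022, 0.236, -0.322, 0.033, 1],
    [0, 0, -0.022, 0.236, -0.322, 0.033, 1],
    [0, 0, -0.022, 0.236, -0.322, 0.033, 1],
    [0, 0, -0.022, 0.236, -0.322, 0.033, 1],
    [0, 0, -0.022, 0.236, -0.322, 0.033, 1],
    [0, 0, -0.022, 0.236, -0.322, 0.033, 1],
    [0, 0, -0.022, 0.236, -0.322, 0.033, 1],
    [0, 0, 0, 0, 0, 0, 1],
    [0, 0, 0, 0, 0, 0, 1],
  ],
)

```text
time_s: 3.85
tool_pos: [0.64, -0.0742, 0.3002]
ee_rot: [-0.001, 0.955, 0.295, -0.0]
contact_force: [0.3, -0.2, -0.6]
opening: 0.007
finger_force: 0.0
```

Run:
```python
from h import *
p=shot('wrist','w1.png')
for k,z in dict(hub=.14,date_stamp=.14,empty_fork=.14,ink_pad=0,carousel=0).items():
    for m in mark_of(k,p)[:2]:
        c,r=m["position"];print(k,round(m["conf"],2),round(c*512),round(r*384),ray(p,c,r,z).round(3))
s=sensors.read_state();print(s['tool_pos'],s['ee_rot'],s['q'],s['contact_force'],s['opening'])
```

```text
hub 0.73 176 186 [ 0.583 -0.007  0.14 ]
hub 0.27 398 204 [ 0.71  -0.232  0.14 ]
date_stamp 0.73 163 106 [0.651 0.048 0.14 ]
empty_fork 0.79 243 222 [ 0.59  -0.094  0.14 ]
ink_pad 0.88 185 248 [ 0.439 -0.066  0.   ]
ink_pad 0.87 265 341 [ 0.351 -0.302  0.   ]
carousel 0.57 197 164 [ 0.58  -0.006  0.   ]
[ 0.64015847 -0.07364016  0.30103826] [9.34778516e-05 9.55399244e-01 2.95317202e-01 1.62741348e-04] [-2.98390305e-01  2.90869982e-01  1.34599499e+00  2.88619386e-05
  1.50435344e+00  6.72829076e-01] [0.04917129 0.00563271 0.20180175] 0.006866060892937634
```

View pics/w1.png

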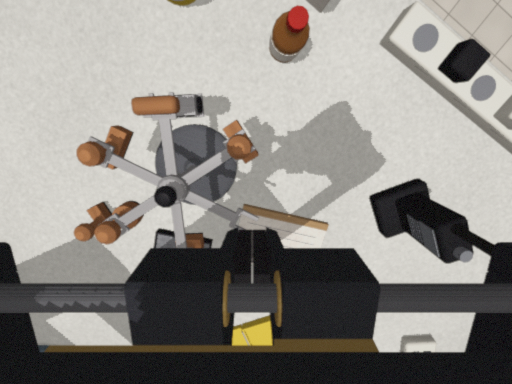

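The wrist view agrees with the top view: hub at (176,186), crossbar date stamp at (163,106), empty fork at (240,218), and the nearest round-knob stamp to push at (240,148). The gap is clear, so I'll descend into it.

>>> drive_tool(
  moves=[
    [0, 0, 0, -0.042, -0.037, -0.2, 1],
    [0, 0, 0, 0, 0, -0.2, 1],
    [0, 0, 0, 0, 0, -0.2, 1],
    [0, 0, 0, 0, 0, -0.2, 1],
    [0, 0, 0, 0, 0, -0.2, 1],
    [0, 0, 0, 0, 0, -0.2, 1],
    [0, 0, 0, 0, 0, 0, 1],
  ],
)

```text
time_s: 5.03
tool_pos: [0.6338, -0.0781, 0.1547]
ee_rot: [-0.001, 0.956, 0.295, -0.002]
contact_force: [0.1, 1.2, 0.4]
opening: 0.008
finger_force: 0.0
```

Run:
```python
from h import *
s=sensors.read_state();print(s['tool_pos'],s['contact_force'])
d=s['tool_pos'][:2]-[.583,-.007];print(np.hypot(*d),np.degrees(np.arctan2(d[1],d[0])))
th=np.radians(306+2.5*np.arange(70));q=.088/.12*np.c_[np.cos(th),np.sin(th)]
print(np.diff(q,axis=0).round(3).tolist())
```

```text
[ 0.6338209  -0.07813321  0.15467865] [0.14883482 1.23935222 0.43271823]
0.08742252555011587 -54.456209562867826
[[0.025, 0.019], [0.025, 0.02], [0.024, 0.022], [0.023, 0.023], [0.022, 0.023], [0.021, 0.024], [0.02, 0.025], [0.018, 0.026], [0.017, 0.027], [0.016, 0.028], [0.015, 0.028], [0.014, 0.029], [0.012, 0.03], [0.011, 0.03], [0.01, 0.03], [0.008, 0.031], [0.007, 0.031], [0.006, 0.031], [0.004, 0.032], [0.003, 0.032], [0.002, 0.032], [0.0, 0.032], [-0.001, 0.032], [-0.003, 0.032], [-0.004, 0.032], [-0.005, 0.032], [-0.007, 0.031], [-0.008, 0.031], [-0.009, 0.031], [-0.011, 0.03], [-0.012, 0.03], [-0.013, 0.029], [-0.015, 0.028], [-0.016, 0.028], [-0.017, 0.027], [-0.018, 0.026], [-0.019, 0.025], [-0.02, 0.025], [-0.022, 0.024], [-0.023, 0.023], [-0.023, 0.022], [-0.024, 0.021], [-0.025, 0.02], [-0.026, 0.018], [-0.027, 0.017], [-0.028, 0.016], [-0.028, 0.015], [-0.029, 0.014], [-0.03, 0.012], [-0.03, 0.011], [-0.03, 0.01], [-0.031, 0.008], [-0.031, 0.007], [-0.031, 0.006], [-0.032, 0.004], [-0.032, 0.003], [-0.032, 0.002], [-0.032, 0.0], [-0.032, -0.001], [-0.032, -0.003], [-0.032, -0.004], [-0.032, -0.005], [-0.031, -0.007], [-0.031, -0.008], [-0.031, -0.009], [-0.03, -0.011], [-0.03, -0.012], [-0.029, -0.013], [-0.028, -0.015]]
```

>>> drive_tool(
  moves=[
    [0, 0, 0.007, 0.025, 0.019, 0, 1],
    [0, 0, 0.007, 0.025, 0.02, 0, 1],
    [0, 0, 0.007, 0.024, 0.022, 0, 1],
    [0, 0, 0.007, 0.023, 0.023, 0, 1],
    [0, 0, 0.007, 0.022, 0.023, 0, 1],
    [0, 0, 0.007, 0.021, 0.024, 0, 1],
    [0, 0, 0.007, 0.02, 0.025, 0, 1],
    [0, 0, 0.007, 0.018, 0.026, 0, 1],
    [0, 0, 0.007, 0.017, 0.027, 0, 1],
    [0, 0, 0.007, 0.016, 0.028, 0, 1],
    [0, 0, 0.007, 0.015, 0.028, 0, 1],
    [0, 0, 0.007, 0.014, 0.029, 0, 1],
    [0, 0, 0.007, 0.012, 0.03, 0, 1],
    [0, 0, 0.007, 0.011, 0.03, 0, 1],
  ],
)

```text
time_s: 6.78
tool_pos: [0.6677, -0.0364, 0.1586]
ee_rot: [0.001, 0.821, 0.571, 0.001]
contact_force: [-0.2, 1.2, 0.5]
opening: 0.004
finger_force: 0.3
```

```bash
cat > m.py <<'E'
from h import *
A=np.array([.583,-.007])
for n in('top','side'):
    p=shot(n)
    for k,z in dict(hub=.14,date_stamp=.14,empty_fork=.14,ink_pad=0,carousel=0).items():
        for m in mark_of(k,p)[:2]:
            c,r=m["position"];w=ray(p,c,r,z)[:2];d=w-A
            print(n,k,round(m["conf"],2),round(c*512),round(r*384),w.round(3),'ang',np.degrees(np.arctan2(d[1],d[0])).round(1),'r',np.hypot(*d).round(3))
s=sensors.read_state();d=s['tool_pos'][:2]-A
print(s['time_s'],s['tool_pos'],s['contact_force'],np.hypot(*d),np.degrees(np.arctan2(d[1],d[0])))
E
python3 m.py
```

```text
top empty_fork 0.57 263 175 [ 0.621 -0.085] ang -63.8 r 0.087
top ink_pad 0.74 256 230 [ 0.432 -0.063] ang -159.5 r 0.161
top ink_pad 0.48 320 158 [ 0.714 -0.316] ang -67.1 r 0.336
side hub 0.66 266 172 [ 0.581 -0.016] ang -104.3 r 0.01
side hub 0.4 266 203 [ 0.579 -0.137] ang -91.9 r 0.13
side date_stamp 0.73 279 154 [0.623 0.064] ang 60.4 r 0.081
side empty_fork 0.74 281 188 [ 0.622 -0.083] ang -62.5 r 0.085
side ink_pad 0.9 186 288 [ 0.362 -0.307] ang -126.4 r 0.373
side ink_pad 0.78 219 219 [ 0.433 -0.075] ang -155.7 r 0.165
side carousel 0.57 264 203 [ 0.574 -0.012] ang -150.3 r 0.01
7.375 [ 0.66688521 -0.03663453  0.15662516] [-0.32191393  0.28992914  0.0953237 ] 0.08896590853717014 -19.45702926542995
```

>>> drive_tool(
  moves=[
    [0, 0, 0.007, 0.01, 0.03, 0, 1],
    [0, 0, 0.007, 0.008, 0.031, 0, 1],
    [0, 0, 0.007, 0.007, 0.031, 0, 1],
    [0, 0, 0.007, 0.006, 0.031, 0, 1],
    [0, 0, 0.007, 0.004, 0.032, 0, 1],
    [0, 0, 0.007, 0.003, 0.032, 0, 1],
    [0, 0, 0.007, 0.002, 0.032, 0, 1],
    [0, 0, 0.007, 0, 0.032, 0, 1],
    [0, 0, 0.007, -0.001, 0.032, 0, 1],
    [0, 0, 0.007, -0.003, 0.032, 0, 1],
    [0, 0, 0.007, -0.004, 0.032, 0, 1],
    [0, 0, 0.007, -0.005, 0.032, 0, 1],
    [0, 0, 0.007, -0.007, 0.031, 0, 1],
    [0, 0, 0.007, -0.008, 0.031, 0, 1],
    [0, 0, 0.007, -0.009, 0.031, 0, 1],
    [0, 0, 0.007, -0.011, 0.03, 0, 1],
    [0, 0, 0.007, -0.012, 0.03, 0, 1],
    [0, 0, 0.007, -0.013, 0.029, 0, 1],
    [0, 0, 0.007, -0.015, 0.028, 0, 1],
    [0, 0, 0.007, -0.016, 0.028, 0, 1],
  ],
)

```text
time_s: 9.88
tool_pos: [0.6593, 0.0375, 0.1567]
ee_rot: [0.0, 0.5, 0.866, 0.0]
contact_force: [-0.3, -1.2, -0.1]
opening: 0.0
finger_force: 0.2
```

>>> drive_tool(
  moves=[
    [0, 0, 0.007, -0.017, 0.027, 0, 1],
    [0, 0, 0.007, -0.018, 0.026, 0, 1],
    [0, 0, 0.007, -0.019, 0.025, 0, 1],
    [0, 0, 0.007, -0.02, 0.025, 0, 1],
    [0, 0, 0.007, -0.022, 0.024, 0, 1],
    [0, 0, 0.007, -0.023, 0.023, 0, 1],
    [0, 0, 0.007, -0.023, 0.022, 0, 1],
    [0, 0, 0.007, -0.024, 0.021, 0, 1],
    [0, 0, 0.007, -0.025, 0.02, 0, 1],
    [0, 0, 0.007, -0.026, 0.018, 0, 1],
    [0, 0, 0.007, -0.027, 0.017, 0, 1],
    [0, 0, 0.007, -0.028, 0.016, 0, 1],
    [0, 0, 0.007, -0.028, 0.015, 0, 1],
    [0, 0, 0.007, -0.029, 0.014, 0, 1],
    [0, 0, 0.007, -0.03, 0.012, 0, 1],
    [0, 0, 0.007, -0.03, 0.011, 0, 1],
  ],
)

```text
time_s: 11.88
tool_pos: [0.6126, 0.0755, 0.1567]
ee_rot: [0.0, 0.171, 0.985, 0.0]
contact_force: [1.6, 0.0, 0.4]
opening: 0.007
finger_force: 0.2
```

```bash
python3 m.py
```

```text
top hub 0.88 240 187 [ 0.579 -0.006] ang 158.8 r 0.004
top hub 0.66 231 162 [0.668 0.028] ang 22.5 r 0.092
top date_stamp 0.62 227 206 [0.512 0.041] ang 145.7 r 0.085
top empty_fork 0.85 229 165 [0.659 0.032] ang 27.4 r 0.085
top ink_pad 0.77 253 229 [ 0.438 -0.053] ang -162.2 r 0.152
top ink_pad 0.75 317 249 [ 0.36  -0.295] ang -127.8 r 0.365
top carousel 0.64 240 193 [ 0.575 -0.004] ang 159.8 r 0.009
side hub 0.68 266 171 [ 0.582 -0.011] ang -97.5 r 0.004
side hub 0.49 219 185 [ 0.448 -0.063] ang -157.4 r 0.146
side date_stamp 0.8 239 160 [0.5   0.041] ang 150.2 r 0.096
side date_stamp 0.46 257 251 [ 0.553 -0.291] ang -96.1 r 0.286
side empty_fork 0.96 291 163 [0.659 0.022] ang 20.8 r 0.081
side ink_pad 0.77 187 290 [ 0.363 -0.312] ang -125.8 r 0.376
side ink_pad 0.69 219 218 [ 0.432 -0.068] ang -157.9 r 0.163
side carousel 0.78 268 203 [ 0.586 -0.013] ang -61.5 r 0.007
side carousel 0.42 322 168 [0.783 0.148] ang 37.6 r 0.253
12.475 [0.6126005  0.07539499 0.15664373] [-0.49892021 -0.35139884 -0.13437135] 0.08755069866253902 70.23911323514017
```

>>> drive_tool(
  moves=[
    [0, 0, 0.007, -0.03, 0.01, 0, 1],
    [0, 0, 0.007, -0.031, 0.008, 0, 1],
    [0, 0, 0.007, -0.031, 0.007, 0, 1],
    [0, 0, 0.007, -0.031, 0.006, 0, 1],
    [0, 0, 0.007, -0.032, 0.004, 0, 1],
    [0, 0, 0.007, -0.032, 0.003, 0, 1],
    [0, 0, 0.007, -0.032, 0.002, 0, 1],
    [0, 0, 0.007, -0.032, 0, 0, 1],
    [0, 0, 0.007, -0.032, -0.001, 0, 1],
    [0, 0, 0.007, -0.032, -0.003, 0, 1],
    [0, 0, 0.007, -0.032, -0.004, 0, 1],
    [0, 0, 0.007, -0.032, -0.005, 0, 1],
    [0, 0, 0.007, -0.031, -0.007, 0, 1],
    [0, 0, 0.007, -0.031, -0.008, 0, 1],
    [0, 0, 0.007, -0.031, -0.009, 0, 1],
    [0, 0, 0.007, -0.03, -0.011, 0, 1],
    [0, 0, 0.007, -0.03, -0.012, 0, 1],
    [0, 0, 0.007, -0.029, -0.013, 0, 1],
    [0, 0, 0.003, -0.014, -0.007, 0, 1],
    [0, 0, 0, 0, 0, 0, 1],
  ],
)

```text
time_s: 14.98
tool_pos: [0.5436, 0.0706, 0.1567]
ee_rot: [0.0, -0.231, 0.973, -0.0]
contact_force: [-0.7, -0.2, -0.9]
opening: 0.002
finger_force: 0.0
```

```bash
python3 m.py
python3 - <<'E'
from h import *
p=shot('top','t3.png');q=shot('side','s3.png')
cv2.imwrite('pics/c3.png',np.hstack([cv2.resize(x[:,:,::-1],(400,400),interpolation=2) for x in(p["color"][150:250,190:290],q["color"][135:235,200:300])]))
E
```

```text
top hub 0.79 240 186 [ 0.582 -0.004] ang 108.5 r 0.004
top hub 0.37 320 161 [ 0.672 -0.287] ang -72.3 r 0.294
top date_stamp 0.61 244 212 [ 0.492 -0.02 ] ang -171.7 r 0.092
top ink_pad 0.66 255 228 [ 0.442 -0.058] ang -159.9 r 0.15
top ink_pad 0.61 316 248 [ 0.365 -0.292] ang -127.4 r 0.359
top carousel 0.62 239 190 [0.585 0.001] ang 73.8 r 0.009
side hub 0.94 268 170 [ 0.587 -0.007] ang 2.2 r 0.004
side date_stamp 0.78 234 175 [ 0.487 -0.027] ang -168.2 r 0.098
side empty_fork 0.9 272 151 [0.605 0.078] ang 75.6 r 0.088
side empty_fork 0.21 217 185 [ 0.443 -0.067] ang -157.0 r 0.152
side ink_pad 0.93 217 221 [ 0.428 -0.08 ] ang -154.8 r 0.171
side ink_pad 0.78 186 287 [ 0.362 -0.303] ang -126.8 r 0.37
side carousel 0.67 266 202 [ 0.581 -0.008] ang -147.6 r 0.003
15.575 [0.54356932 0.0706049  0.15665381] [-0.16852886  0.05076411  0.37485593] 0.08704768699132474 116.9349057081115
```

View pics/c3.png

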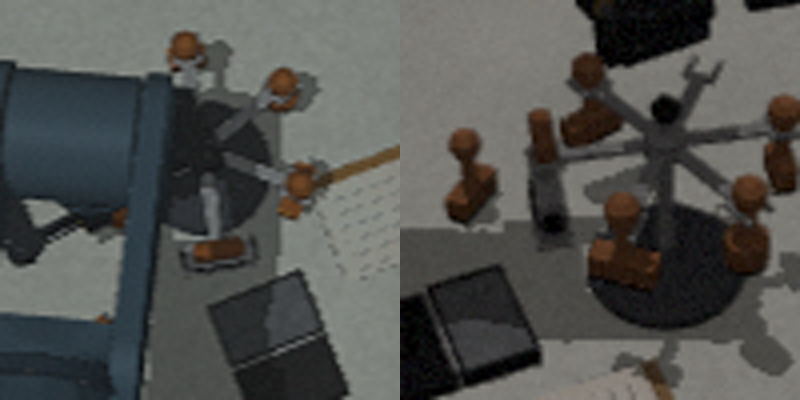

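The wheel is at about 192°: the date stamp is at crop (217,250), the pad at (265,335), and the empty fork at the side crop's upper right. I'll push about 8° more, back off, rise, and check from close by.

>>> drive_tool(
  moves=[
    [0, 0, 0.005, -0.022, -0.012, 0, 1],
    [0, 0, 0.005, -0.022, -0.013, 0, 1],
    [0, 0, 0.005, -0.022, -0.013, 0, 1],
    [0, 0, 0.005, -0.021, -0.014, 0, 1],
    [0, 0, 0, 0, 0, 0, 1],
    [0, 0, 0, 0.043, 0.026, 0, 1],
    [0, 0, 0, 0.043, 0.026, 0, 1],
    [0, 0, 0, 0, 0, 0.2, 1],
    [0, 0, 0, 0, 0, 0.2, 1],
    [0, 0, 0, 0, 0, 0.2, 1],
    [0, 0, 0, 0, 0, 0.2, 1],
    [0, 0, 0, 0, 0, 0.2, 1],
    [0, 0, 0, 0, 0, 0.2, 1],
    [0, 0, 0, 0.033, -0.295, 0.1, 1],
    [0, 0, 0, 0.033, -0.295, 0.1, 1],
    [0, 0, 0, 0.033, -0.295, 0.1, 1],
    [0, 0, 0, 0.033, -0.295, 0.1, 1],
    [0, 0, 0, 0, 0, 0, 1],
    [0, 0, 0, 0, 0, 0, 1],
  ],
)

```text
time_s: 18.05
tool_pos: [0.5593, -0.0703, 0.3482]
ee_rot: [-0.0, -0.292, 0.957, 0.0]
contact_force: [0.2, 0.4, 0.0]
opening: 0.003
finger_force: 0.0
```

```bash
sed -i "s/('top','side')/('top','side','wrist')/" m.py; python3 m.py
python3 - <<'E'
from h import *
p=shot('wrist','w4.png')
for k in('ink_pad','date_stamp'):
  for o in cut_out(k,p)[:2]: print(k,o["conf"],(np.array(o["rect"])*[512,384,512,384]).round())
E
```

```text
top hub 0.72 239 187 [ 0.579 -0.003] ang 131.2 r 0.005
top date_stamp 0.67 249 213 [ 0.488 -0.037] ang -162.3 r 0.1
top date_stamp 0.25 288 204 [ 0.52  -0.172] ang -110.9 r 0.177
top empty_fork 0.77 216 183 [0.594 0.077] ang 82.9 r 0.085
top ink_pad 0.85 315 251 [ 0.354 -0.286] ang -129.3 r 0.361
top ink_pad 0.78 257 228 [ 0.441 -0.067] ang -157.2 r 0.154
top carousel 0.75 242 192 [ 0.58  -0.011] ang -128.4 r 0.005
top carousel 0.68 214 183 [0.615 0.096] ang 72.7 r 0.107
side hub 0.85 267 169 [ 0.585 -0.002] ang 71.6 r 0.005
side date_stamp 0.87 235 176 [ 0.49  -0.031] ang -165.8 r 0.096
side empty_fork 0.76 271 151 [0.6   0.078] ang 78.7 r 0.086
side ink_pad 0.98 219 219 [ 0.434 -0.072] ang -156.5 r 0.163
side ink_pad 0.85 186 289 [ 0.362 -0.31 ] ang -126.0 r 0.375
side carousel 0.55 264 202 [ 0.575 -0.005] ang 167.6 r 0.008
wrist hub 0.84 285 207 [ 0.577 -0.004] ang 154.2 r 0.007
wrist hub 0.27 327 252 [0.598 0.086] ang 80.7 r 0.094
wrist date_stamp 0.62 480 278 [0.506 0.298] ang 104.1 r 0.314
wrist date_stamp 0.57 305 143 [ 0.494 -0.033] ang -163.7 r 0.093
wrist empty_fork 0.76 325 253 [0.602 0.085] ang 78.6 r 0.094
wrist ink_pad 0.8 296 90 [ 0.43  -0.069] ang -158.0 r 0.165
wrist carousel 0.66 272 181 [ 0.581 -0.012] ang -117.1 r 0.005
18.95 [ 0.55928909 -0.07103813  0.34867734] [ 0.24343262 -0.4411284  -0.08515064] 0.06828681182543954 -110.31769392404863
ink_pad 0.91 [264.  20. 344. 122.]
date_stamp 0.6 [205. 125. 364. 251.]
```

View pics/w4.png

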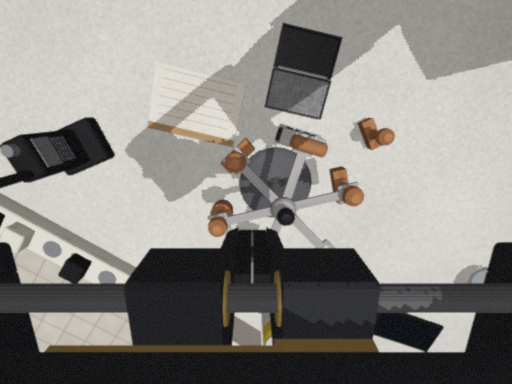

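The wrist view shows the date crossbar at about (308,145), the hub knob at (286,215), the pad tray at (296,93) and round knobs at (234,162), (217,228) and (353,196). The date stamp still looks a few degrees short. I'll fit the wheel geometry to these for precision.

```bash
cat > fit.py <<'E'
import sys
from h import *
from scipy.optimize import least_squares
name=sys.argv[1]; seeds=eval(sys.argv[2])  # {rel angle: (col,row)} knobs ; 'k' post knob
p=shot('wrist',name); im=p["color"].astype(np.float32)
hsv=cv2.cvtColor(p["color"],cv2.COLOR_RGB2HSV)
org=((hsv[...,0]<16)&(hsv[...,1]>110)&(hsv[...,2]>60)).astype(np.uint8)
yy,xx=np.mgrid[:384,:512]
def disk(m,s,R):  # best disc match near the seed
    k=cv2.getStructuringElement(cv2.MORPH_ELLIPSE,(2*R+1,)*2).astype(np.float32);ring=np.pad(-np.ones((2*R+5,)*2,np.float32)*.6,0);ring[2:-2,2:-2]=np.where(k>0,1,-.6)
    sc=cv2.filter2D(m.astype(np.float32),-1,ring);w=np.hypot(xx-s[0],yy-s[1])<9
    sc=np.where(w,sc,-1e9);ww=np.where(w,np.exp((sc-sc.max())/8.),0);return (ww*xx).sum()/ww.sum(),(ww*yy).sum()/ww.sum()
obs={}
for a,s in seeds.items():
    obs[a]=disk(im.max(2)<60,s,8) if a=='k' else disk(org,s,10)
K,rv,tv=[np.array(p[k],float) for k in("camera_matrix","rvec","tvec")]
pr=lambda P:cv2.projectPoints(np.array(P,float),rv,tv,K,None)[0].reshape(-1,2)
def model(v):
    P=[]
    for a in obs:
        P.append((v[0],v[1],.172) if a=='k' else (v[0]+.09*np.cos(v[2]+np.radians(a)),v[1]+.09*np.sin(v[2]+np.radians(a)),.1535))
    return pr(P)
O=np.array(list(obs.values()))
f=least_squares(lambda v:(model(v)-O).ravel(),[.583,-.007,np.radians(199)],x_scale=[.01,.01,.1])
print({a:np.round(o,1).tolist() for a,o in obs.items()});print('axis',f.x[:2].round(4),'date',np.degrees(f.x[2]).round(2),'res',f.fun.round(1))
c=np.concatenate([o["pixels"][None] for o in cut_out('ink_pad',p)[:1]])[0]
v=cv2.boxPoints(cv2.minAreaRect(np.argwhere(c)[:,::-1].astype(np.float32)))
# fit whole pad+lid as rectangle on desk (z~.012): tray x -31..31, lid beyond
W=np.array([ray(p,q[0]/512,q[1]/384,.012)[:2] for q in np.argwhere(c)[:,::-1].astype(float)],np.float32)
(cx,cy),s,an=cv2.minAreaRect(W);print('pad+lid',cx,cy,s,an)
b=cv2.boxPoints(((cx,cy),s,an));L=[b[1]-b[0],b[2]-b[1]];l=max(L,key=np.linalg.norm);l/=np.linalg.norm(l);l*=np.sign(l@(f.x[:2]-[cx,cy]))
t=np.array([cx,cy])+l*(max(s)/2-.031);d=t-f.x[:2]
print('tray',t.round(4),'xdir',np.degrees(np.arctan2(l[1],l[0])),'bearing',np.degrees(np.arctan2(d[1],d[0]))%360,'dist',np.hypot(*d))
o=p["color"][:,:,::-1].copy()
for x,y in model(f.x): cv2.circle(o,(int(round(x)),int(round(y))),2,(0,255,0),-1)
for q in pr([[*q,.012] for q in b])  : cv2.circle(o,tuple(int(i) for i in q.round()),1,(255,0,255),-1)
e=[(f.x[0]+r*np.cos(f.x[2]),f.x[1]+r*np.sin(f.x[2]),.14) for r in(.02,.09)];e=pr(e).round().astype(int)
cv2.line(o,tuple(e[0].tolist()),tuple(e[1].tolist()),(255,255,0),1);cv2.circle(o,tuple(pr([[*t,.012]])[0].round().astype(int).tolist()),2,(0,0,255),-1)
cv2.imwrite('pics/z'+name,cv2.resize(o[10:250,190:390],(500,600),interpolation=2))
E
python3 fit.py w5.png "{60:(234,162),120:(217,228),300:(353,196),'k':(286,216)}"
```

```text
{60: [234.5, 162.0], 120: [217.3, 226.4], 300: [352.5, 195.5], 'k': [285.1, 216.1]}
axis [ 0.5798 -0.0061] date 197.88 res [ 0.4 -0.  -0.1  0.  -0.3 -0.3 -0.   0.2]
pad+lid 0.40636152029037476 -0.07581162452697754 (0.1268184334039688, 0.1000010147690773) 21.79539680480957
tray [ 0.4365 -0.0638] xdir 21.795395 bearing 201.89854792545893 dist 0.15454654813789626
```

View pics/zw5.png

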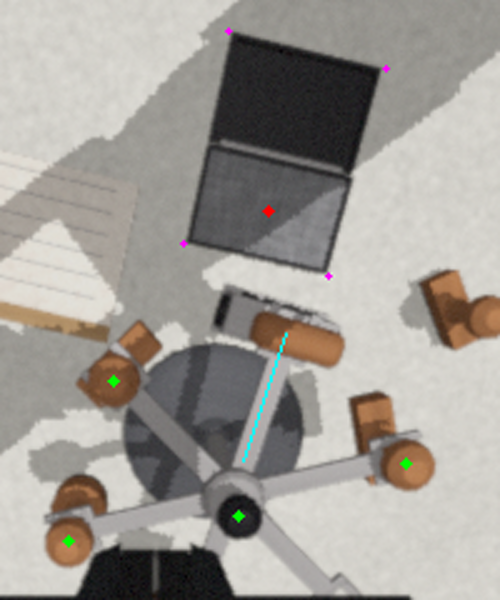

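The fit is good to about 0.4 px: date arm at 197.9°, pad bearing 201.9°. I'll go back down and push 4° further.

>>> drive_tool(
  moves=[
    [0, 0, 0, -0.033, 0.295, -0.1, 1],
    [0, 0, 0, -0.033, 0.295, -0.1, 1],
    [0, 0, 0, -0.033, 0.295, -0.1, 1],
    [0, 0, 0, -0.033, 0.295, -0.1, 1],
    [0, 0, 0, 0, 0, -0.2, 1],
    [0, 0, 0, 0, 0, -0.2, 1],
    [0, 0, 0, 0, 0, -0.2, 1],
    [0, 0, 0, 0, 0, -0.2, 1],
    [0, 0, 0, 0, 0, -0.2, 1],
    [0, 0, 0, 0, 0, -0.2, 1],
    [0, 0, 0, 0, 0, 0, 1],
    [0, 0, 0, 0, 0, 0, 1],
  ],
)

```text
time_s: 20.7
tool_pos: [0.544, 0.0706, 0.1576]
ee_rot: [0.001, -0.292, 0.957, -0.0]
contact_force: [-0.3, 1.4, -0.1]
opening: -0.0
finger_force: 0.0
```

```bash
python3 -c "
from h import *
s=sensors.read_state();print(s['time_s'],s['tool_pos'],s['contact_force']);print((np.array([.5284,.0609])-s['tool_pos'][:2])/.12)"
```

```text
20.7 [0.54402009 0.07060554 0.15762243] [-0.27866652  1.40694687 -0.05906501]
[-0.13016742 -0.08087953]
```

Final push, then back off, rise to the same viewing pose, and measure again.

>>> drive_tool(
  moves=[
    [0, 0, 0.002, -0.022, -0.013, 0, 1],
    [0, 0, 0.002, -0.022, -0.013, 0, 1],
    [0, 0, 0.002, -0.022, -0.013, 0, 1],
    [0, 0, 0.002, -0.022, -0.014, 0, 1],
    [0, 0, 0.002, -0.021, -0.014, 0, 1],
    [0, 0, 0.001, -0.02, -0.014, 0, 1],
    [0, 0, 0, 0, 0, 0, 1],
    [0, 0, 0, 0.043, 0.027, 0, 1],
    [0, 0, 0, 0.043, 0.027, 0, 1],
    [0, 0, 0, 0, 0, 0.2, 1],
    [0, 0, 0, 0, 0, 0.2, 1],
    [0, 0, 0, 0, 0, 0.2, 1],
    [0, 0, 0, 0, 0, 0.2, 1],
    [0, 0, 0, 0, 0, 0.2, 1],
    [0, 0, 0, 0, 0, 0.2, 1],
    [0, 0, 0, 0.04, -0.29, 0.1, 1],
    [0, 0, 0, 0.04, -0.29, 0.1, 1],
    [0, 0, 0, 0.04, -0.29, 0.1, 1],
    [0, 0, 0, 0.04, -0.29, 0.1, 1],
    [0, 0, 0, 0, 0, 0, 1],
  ],
)

```text
time_s: 23.2
tool_pos: [0.5584, -0.0738, 0.3495]
ee_rot: [0.001, -0.323, 0.946, -0.001]
contact_force: [-0.3, 0.6, 0.1]
opening: 0.005
finger_force: 0.0
```

```bash
python3 fit.py w6.png "{60:(232,158),120:(215,222),300:(354,200),'k':(286,216)}"; python3 -c "
from h import *
s=sensors.read_state();print(s['time_s'],s['tool_pos'])"
```

```text
{60: [233.5, 165.7], 120: [216.9, 229.7], 300: [350.9, 198.9], 'k': [284.0, 219.7]}
axis [ 0.5795 -0.0058] date 201.8 res [ 0.5  0.1 -0.3  0.  -0.2 -0.3  0.   0.1]
pad+lid 0.40683987736701965 -0.07645456492900848 (0.12782515585422516, 0.09798380732536316) 22.486114501953125
tray [ 0.4373 -0.0639] xdir 22.486113 bearing 202.20990121267047 dist 0.15367519482605727
23.3 [ 0.55757663 -0.07148008  0.34826352]
```

View pics/zw6.png

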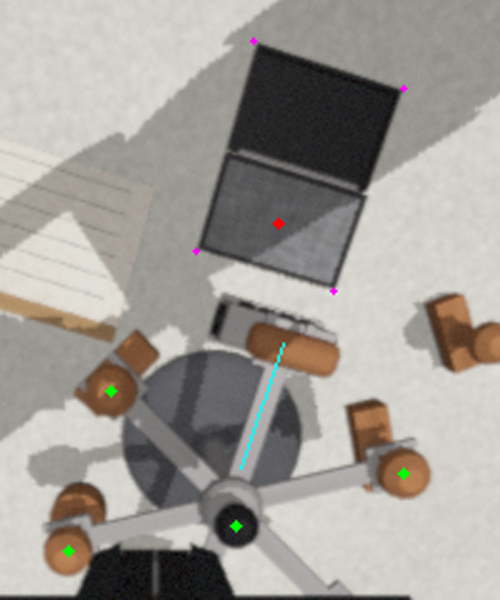

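The crop shows the crossbar square to the pad at about (290,348), and the arm lines up with the tray centre at (279,224). The date arm is at 201.8° against a bearing of 202.0 to 202.2°. The arm is clear of everything.

```bash
python3 -c "
from cell import *
print(hand_in())"
```

```text
the job is handed in; nothing more can be done
None
```

The job is handed in: the carousel was pushed about 167° anticlockwise with one closed fingertip, the date stamp now points at the ink pad to within about 0.5° by the wrist camera, and the robot is clear of everything.

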